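# Turn the magenta cartridge label side up in the filling tray

### The job

The magenta ink cartridge was put back in the rack the wrong way round, its label hidden against the back rest. Take it out, turn it over and lay it flat in the blue filling tray with its magenta label facing up; set it down there rather than dropping it in, and let go. Leave the cyan and yellow cartridges where they are in the rack.

Things in the scene. Friction and masses are not known exactly. Their poses are not given: they have to be found in the camera images.
- magenta_cartridge: White block 80 x 50 x 14 mm, 30-65 g, 8 mm magenta strip across its cap end, magenta label on one broad face, grey ribs on the other. Origin at its centre; x to the cap end (length), y width, z out of the label face. Stands cap end up in the rack, leaning 20 deg from vertical, label against the back rest, which is 34 mm high along it: above that both faces are free to pinch.
- tray: Blue open tray with a white floor, fixed on the table on the other side (left or right) from the rack, turned up to 29 deg. Outside 128 mm (x) by 98 mm (y), 12 mm high; walls and floor 4 mm, so inside 120 x 90 mm and 8 mm deep. Origin at the centre of its underside, on the table; z up.
- cyan_cartridge: Bystander: same size and axes in cyan, label outwards (z away from the rest). The three cartridges lean side by side in one fixed black rack in any order, about 80 mm apart, 14 mm high fins between them. The rack is 250 mm long, its foot 100 mm deep and 6 mm high; its open side faces the robot, turned up to 20 deg; the cartridges' tops lean away from the robot.
- yellow_cartridge: Bystander: same cartridge in yellow, standing in the rack with its label outwards (z away from the rest). Same origin and axes.
Not all that is in view belongs to the job. What is shaped like the magenta_cartridge but green is not meant. Of the things that look like the tray, take the one that is farthest to the robot's right at the start.

How it is judged:
At the end, for the whole second after the job is handed in: The magenta cartridge lies still on the floor of the tray, between its walls, label up within 7 degrees of level, and the cyan and yellow cartridges are within 15 mm of where they began (angle between magenta_cartridge's own z axis and vertical below 0.12 rad and x of magenta_cartridge in the frame of tray between -0.035 and 0.035 m and y of magenta_cartridge in the frame of tray between -0.022 and 0.022 m and z of magenta_cartridge in the frame of tray below 0.016 m and linear speed of magenta_cartridge below 0.02 m/s and distance of each of cyan_cartridge, yellow_cartridge from where it was at the start of the episode below 0.015 m); the robot touches nothing.
It fails at once if the magenta cartridge is let go, away from the rack, with its centre more than 65 mm above the table (dropped) (contact force between the fingers and magenta_cartridge below 0.02 N and distance of magenta_cartridge from where it was at the start of the episode above 0.1 m and height (world z) of magenta_cartridge above 0.065 m).
It fails at once if the cyan or yellow cartridge is moved by more than 30 mm (distance of any of cyan_cartridge, yellow_cartridge from where it was at the start of the episode above 0.03 m).
It also fails if it takes over 40 s, if anything falls off the work surface, if the arm or the gripper's body presses on something with over 40 N, if the wrist force passes 120 N, or if a joint passes its speed limit or range.

### The arm

A 7-joint arm with a two-finger parallel gripper is mounted at the origin on the work surface. World frame = base frame: x ahead of the robot, y to its left, z up, the work surface at z = 0. Lengths are in m, angles in rad, forces in N, time in s.
With the tool pointing down it reaches from about 0.4 to 0.85 m from the base axis. Payload 10.4 kg.
Tool frame: the origin (TCP) lies at the very end of the fingers, on their centre line; the grasp point (between the pads) lies 19 mm behind it; z points along the fingers, y is the direction in which the jaws open and shut (so a half turn about z gives the same grasp; the last joint's range is limited). The gripper opens to 87 mm and grips with 3 to 60 N. Pads are 19 mm wide; open, the fingers measure 117 mm over their backs; the gripper's body (75 mm by 190 mm) begins 51 mm behind the grasp point.
Start: joints at [-1.209, 0.332, -0.065, 1.46, 0.022, 1.35, -0.088], TCP at [0.235, 0.579, 0.223] pointing down, gripper open.
Joint ranges: [-2.6, 2.6], [-0.5, 2.12], [-1.47, 1.34], [0.16, 2.42], [-1.27, 4.41], [0.06, 2.06], [-2.6, 2.6]. Speed limits (rad/s): [2.22, 2.22, 2.79, 2.79, 3.14, 3.14, 3.14].

### API

Orientations are given as a unit quaternion [x, y, z, w].
In Python, from bench import r, eyes, job gives the robot as it stands. The module is installed in compiled form; this text tells all that it offers.
- The arm moves only by the tool play_rows, never from a script. Its argument "motion" is a list of rows, each a list of 7 numbers: the shift along the tool's x, y, z as a fraction of full scale, then the turn, a rotation vector about the tool's x, y, z as a fraction of full scale, then the opening in per cent of the stroke, from 0 (shut) to 100 (fully open). A call has 1 to 5 rows; each row is the pose to reach, as a shift and turn from the pose commanded when the call began, along the tool's axes at that moment; what a row does not reach only later rows make up. Full scale, the value 1, is 0.2 m for a shift and 90 degrees for a turn. A row lasts 1/8 s, in which the tool goes at most 62.5 mm and 10.7 degrees, less where a joint would pass 70% of its speed; a pose out of reach is approached as far as the arm can. A call with a number of a shift or a turn outside -1 to 1 is refused whole. A call with a gripper value outside its range is refused whole. The fingers move at their own pace and stop on an object; "squeeze" is the grip in N (left out, the last holds). Time passes only in rows, so rows that repeat a pose let the fingers close. It gives the time, the measured TCP pose, the force and the opening at its end, in the units of the state.
- r.read_state(): the state, without advancing time (a new reading comes with each control period).
- eyes.camera(name): name is "scene" or "top" or "wrist"; returns a dict with "image" (384x512x3 uint8, red, green, blue), "mtx" (3x3 intrinsics, pixels), "R" (3x3) and "t" (3): a world point X has camera coordinates R X + t. Camera axes: x right, y down, z forward; pixel columns grow to the right and rows downward; lengths in m; the calibration is good to about 2 mm. A picture is of the moment at which its call begins. There is no depth.
- job.close_job(): hands the job in, once; it reports no verdict.
Trained networks look in a picture, given as the dict that the camera call returned (one of the last four; its "shot" number tells which), for a name from the list of things; names that differ only in an ending like _2 or _b are one class to them, and where a whole thing is asked for, a point or a joint stands for the part that bears it (a point fixed in the world has none). Each returns a list of dicts, best first, with "p" (0 to 1); they miss things now and then, are a little off and sometimes report something else, mostly with a low value. They report only what shows in the picture. A call takes as long as a camera call. They do not tell look-alikes from the thing itself.
- eyes.regions_of(picture, label): "region" (384x512 bool, what is visible of it) and "xy" ([column, row] in pixels, amid what is visible of it).
- eyes.landmark_of(picture, label): "xy" ([column, row] in pixels: a listed point, or the origin of a listed thing).
The state is a dict: "time": time; "joint_positions": joint angles; "joint_vel": joint speeds; "joint_torque": joint torques, N m; "ee_pos": TCP position; "eef_rot": TCP orientation; "ft_force": force on the tool from outside, world axes, zero at the start; "torque": the same for the moment, N m; "width": finger opening in m.
Only numpy, scipy, OpenCV 4.12 (cv2) and the standard library are available. Lean on these libraries where they do the work, as an engineer would, in place of code of your own. Each camera call takes 0.05 s, during which the arm holds its last target. There are 200 camera calls.

## Working session

There is one attempt and no reset: what is moved stays moved. The work goes in short steps, Python scripts to look and compute and a tool call to move; the robot and the scene stay as the last step left them, time stands still between calls to the robot, and variables do not carry over. Pictures are saved under pics/ and viewed, about 8 in all and at most 12, crops included, and the job is handed in when it is done.

Besides the shell and the picture viewer there is one more tool, called after "Emit:" as name(argument=value, ...) on one line, values as JSON. play_rows: Moves the arm, as the interface text tells. Shift numbers are shares of 0.2 m and turn numbers shares of 90 degrees, none past 1 either way. Its arguments: {"type":"object","properties":{"motion":{"type":"array","items":{"type":"array","items":{"type":"number"}}},"squeeze":{"type":"number"}},"required":["motion"]}

```bash
mkdir -p pics && python3 - <<'E'
from bench import r,eyes
import cv2,numpy as np
s=r.read_state();print(s['time'],s['ee_pos'],s['eef_rot'],s['width'])
ims=[]
for n in ['scene','top']:
    p=eyes.camera(n);ims.append(p['image'])
    print(n,p['mtx'].tolist(),np.round(p['R'],4).tolist(),p['t'])
    for l in ['magenta_cartridge','tray','cyan_cartridge','yellow_cartridge']:
        print(l,[(np.round(d['xy']).tolist(),round(d['p'],2)) for d in eyes.landmark_of(p,l)],[(np.round(d['xy']).tolist(),round(d['p'],2),int(d['region'].sum())) for d in eyes.regions_of(p,l)])
    cv2.imwrite(f'pics/{n}0.png',cv2.resize(p['image'][:,:,::-1],(768,576),interpolation=cv2.INTER_CUBIC))
E
```

```text
0.0 [0.23449469 0.5789253  0.22174647] [ 1.91244113e-01  9.81542243e-01 -7.09295968e-04 -1.01684643e-04] 0.08691430190703243
scene [[388.97857632239226, 0.0, 259.0953210067814], [0.0, 388.97857632239226, 198.8670928156777], [0.0, 0.0, 1.0]] [[-0.7945, 0.6072, 0.0105], [0.4384, 0.5854, -0.682], [-0.4203, -0.5373, -0.7313]] [ 0.42091421 -0.19340101  1.10299316]
magenta_cartridge [([361.0, 267.0], 0.62), ([312.0, 290.0], 0.56)] [([362.0, 268.0], 0.89, 987), ([309.0, 285.0], 0.81, 378)]
tray [([194.0, 184.0], 0.77), ([282.0, 183.0], 0.6)] [([282.0, 182.0], 0.63, 1608), ([195.0, 178.0], 0.56, 1625)]
cyan_cartridge [([341.0, 321.0], 0.65)] [([342.0, 318.0], 0.6, 409)]
yellow_cartridge [([274.0, 259.0], 0.59)] [([273.0, 257.0], 0.63, 364)]
top [[499.42611413976226, 0.0, 263.9690461872681], [0.0, 499.42611413976226, 191.92265667577092], [0.0, 0.0, 1.0]] [[-0.0274, -0.9996, 0.0115], [-0.9975, 0.0266, -0.0654], [0.065, -0.0132, -0.9978]] [-0.00175498  0.51819437  1.17749561]
magenta_cartridge [([159.0, 224.0], 0.73), ([161.0, 161.0], 0.71)] [([157.0, 158.0], 0.6, 461), ([160.0, 223.0], 0.58, 724)]
tray [([334.0, 160.0], 0.97), ([280.0, 234.0], 0.55)] [([279.0, 235.0], 0.95, 2179), ([332.0, 162.0], 0.81, 2162)]
cyan_cartridge [([128.0, 162.0], 0.74)] [([126.0, 162.0], 0.6, 513)]
yellow_cartridge [([195.0, 156.0], 0.62)] []
```

View pics/scene0.png

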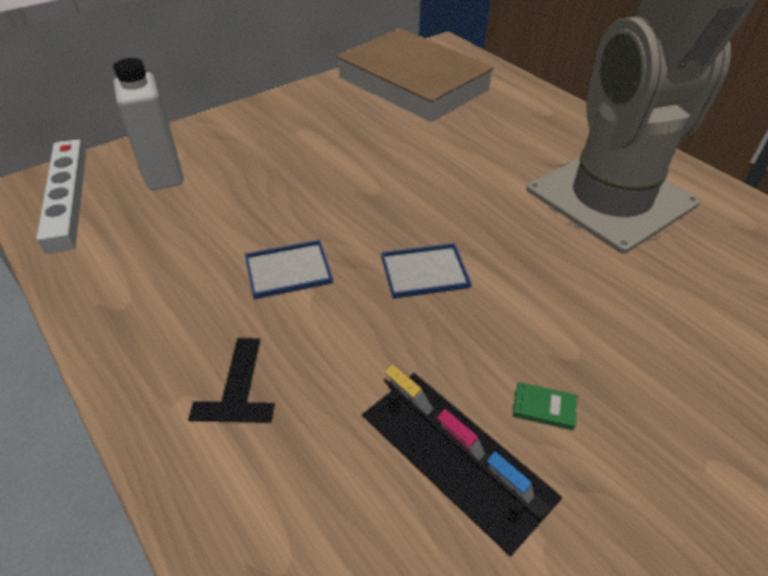

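View pics/top0.png

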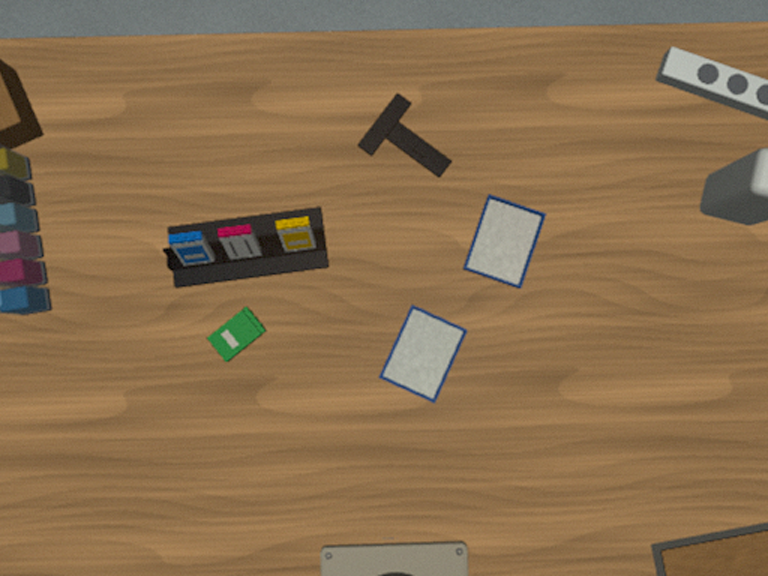

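The top view has two trays, at about (334,160) and (280,234) px. The first is farther right in the picture, which is world −y, so it is the one meant. The magenta cartridge is in the middle of the rack at (158,158) px with grey ribs outwards. The green block at (160,223) px is the look-alike.

Plan: pinch the 50 mm side edges with the tool leaning over from behind, pitch it about 110° around the jaw axis, then place it.

```bash
cat > h.py <<'E'
import numpy as np,cv2
from bench import r,eyes
from scipy.optimize import least_squares
from scipy.spatial.transform import Rotation as Ro
def proj(p,X):
    c=np.atleast_2d(X)@p['R'].T+p['t'];q=c@p['mtx'].T;return q[:,:2]/q[:,2:]
def plane(p,uv,z):
    d=p['R'].T@np.linalg.inv(p['mtx'])@np.array([*uv,1.]);o=-p['R'].T@p['t'];return o+d*(z-o[2])/d[2]
def blob(p,lo,hi,near,rad=25):
    h=cv2.cvtColor(p['image'],cv2.COLOR_RGB2HSV);m=cv2.inRange(h,lo,hi)
    n,l,s,c=cv2.connectedComponentsWithStats(m)
    k=[i for i in range(1,n) if np.hypot(*(c[i]-near))<rad and s[i][4]>8]
    i=max(k,key=lambda i:s[i][4]);return l==i,c[i],s[i][4]
def crot(psi,lean=np.radians(20)):  # magenta in rack: away dir=(cos psi,sin psi)
    a=np.array([np.cos(psi),np.sin(psi),0]);u=np.array([0,0,1.])
    x=np.sin(lean)*a+np.cos(lean)*u; z=np.cos(lean)*a-np.sin(lean)*u
    return np.c_[x,np.cross(z,x),z]
CAP=np.array([[x,y,z] for x in(.032,.04) for y in(-.025,.025) for z in(-.007,.007)])
def hullc(p,X):
    h=cv2.convexHull((proj(p,X)).astype(np.float32));M=cv2.moments(h)
    return np.array([M['m10'],M['m01']])/M['m00'],M['m00']
E
python3 - <<'E'
from h import *
P={n:eyes.camera(n) for n in('top','scene')}
cols={'mag':((155,90,60),(178,255,255)),'cy':((95,120,60),(115,255,255)),'ye':((18,110,80),(35,255,255))}
near={'top':{'mag':(158,153),'cy':(124,158),'ye':(195,148)},'scene':{'mag':(306,285),'cy':(340,315),'ye':(269,254)}}
B={}
for v in P:
    for c in cols:
        m,cc,a=blob(P[v],*cols[c],near[v][c]);B[v,c]=cc;print(v,c,cc,a)
def model(q,c):
    x,y,z,psi,s=q;k={'mag':0,'cy':1,'ye':-1}[c]
    side=np.array([-np.sin(psi),np.cos(psi),0])
    return CAP@crot(psi).T+np.array([x,y,z])+k*s*side
def f(q):
    e=[]
    for (v,c),cc in B.items(): e+=list(hullc(P[v],model(q,c))[0]-cc)
    return e+[(q[2]-.046)/.002,(q[4]-.08)/.004]
o=least_squares(f,[.6,.2,.046,.1,.08],loss='soft_l1',diff_step=1e-3)
print(np.round(o.x,4),np.degrees(o.x[3]),np.round(o.fun,2))
for v in P: print([ (c,round(hullc(P[v],model(o.x,c))[1])) for c in cols])
p=P['top']
for d in eyes.regions_of(p,'tray'):
    m=d['region'].astype(np.uint8);cs,_=cv2.findContours(m,0,1);ct=max(cs,key=cv2.contourArea).reshape(-1,2)
    w=np.array([plane(p,u,.012)[:2] for u in ct])
    R=cv2.minAreaRect((w*1000).astype(np.float32));print(d['p'],d['xy'],R)
    print(np.round(cv2.boxPoints(R)).tolist())
cr=p['image'][120:260,90:390][:,:,::-1];cv2.imwrite('pics/crop1.png',cv2.resize(cr,None,fx=2.6,fy=2.6,interpolation=cv2.INTER_CUBIC))
E
```

```text
top mag [155.79141104 153.34355828] 163
top cy [123.38732394 157.6056338 ] 142
top ye [194.56603774 148.2327044 ] 159
scene mag [304.53372434 285.58944282] 341
scene cy [339.1875 313.9875] 320
scene ye [268.41048035 253.34061135] 229
[0.5951 0.2195 0.0489 0.1133 0.0809] 6.4897084518779815 [ 3.01  0.12 -0.14  0.77 -0.33  0.33 -2.53 -1.78  0.17  1.76  0.39  2.09
  1.43  0.22]
[('mag', 162), ('cy', 165), ('ye', 160)]
[('mag', 260), ('cy', 306), ('ye', 222)]
0.74 [333.8, 163.0] ((590.7020874023438, -190.60447692871094), (98.38628387451172, 129.81138610839844), 69.44766998291016)
[[513.0, -214.0], [634.0, -259.0], [669.0, -167.0], [547.0, -122.0]]
0.63 [279.8, 235.4] ((414.86260986328125, -53.23197937011719), (100.57324981689453, 129.3644561767578), 63.654624938964844)
[[335.0, -70.0], [451.0, -127.0], [495.0, -37.0], [379.0, 21.0]]
```

View pics/crop1.png

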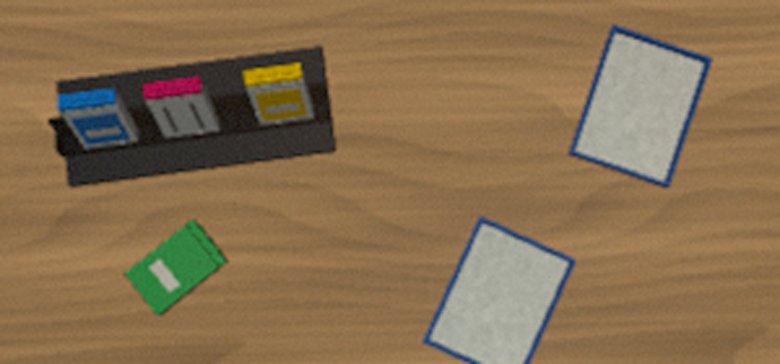

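The crop confirms it: magenta with grey ribs out is the middle cartridge, and the target tray is the upper-right one, at (0.591, −0.191) m. The spacing looks uneven (magenta is nearer cyan), so I'll refit with each cartridge free.

```bash
python3 - <<'E'
from h import *
B={('top','mag'):(155.79,153.34),('top','cy'):(123.39,157.6),('top','ye'):(194.57,148.23),('scene','mag'):(304.53,285.6),('scene','cy'):(339.19,314),('scene','ye'):(268.4,253.3)}
P={n:eyes.camera(n) for n in('top','scene')}
def model(q,c):
    x,y,z,psi,s,t=q;k={'mag':0,'cy':s,'ye':-t}[c]
    return CAP@crot(psi).T+np.array([x,y,z])+k*np.array([-np.sin(psi),np.cos(psi),0])
for vs in (('top','scene'),('top',),('scene',)):
    def f(q):
        e=[]
        for (v,c),cc in B.items():
            if v in vs: e+=list(hullc(P[v],model(q,c))[0]-cc)
        return e+[(q[2]-.046)/.002]
    o=least_squares(f,[.6,.2,.046,.1,.08,.08],diff_step=1e-3)
    print(vs,np.round(o.x,4),np.degrees(o.x[3]),np.round(o.fun,2))
# rack yaw from long edge of dark region in top
h=cv2.cvtColor(P['top']['image'],cv2.COLOR_RGB2HSV);m=cv2.inRange(h,(0,0,0),(180,255,62));m[:,:100]=0;m[:,230:]=0;m[:130]=0;m[200:]=0
m=cv2.morphologyEx(m,cv2.MORPH_CLOSE,np.ones((25,25)))
cs,_=cv2.findContours(m,0,1);ct=max(cs,key=cv2.contourArea).reshape(-1,2)
w=np.array([plane(P['top'],u,.006)[:2]*1000 for u in ct],np.float32);print(cv2.minAreaRect(w))
print(r.read_state()['time'])
E
```

```text
('top', 'scene') [0.594  0.2253 0.0495 0.1102 0.0735 0.089 ] 6.312808363708148 [ 0.39  0.61  0.45  0.72  0.65  0.44  0.23  0.09 -0.44  0.88 -0.19  1.
  1.73]
('top',) [0.596  0.2269 0.046  0.1066 0.0738 0.0886] 6.1081351723930615 [-0. -0.  0.  0.  0.  0.  0.]
('scene',) [0.5913 0.2233 0.046  0.1099 0.074  0.0902] 6.299130359551409 [ 0.43 -0.51 -0.23  0.26 -0.21  0.24  0.  ]
((590.982666015625, 226.85012817382812), (97.98176574707031, 257.8115234375), 6.139402866363525)
1.15
```

```bash
cat >> h.py <<'E'
C=np.array([.594,.2255,.048]);PSI=np.radians(6.2);TH=np.radians(30)
def toolR(psi,tilt):  # tilt: angle of tool z from straight down, + toward robot (-a)
    a=np.array([np.cos(psi),np.sin(psi),0]);u=np.array([0,0,1.])
    z=-np.sin(tilt)*a-np.cos(tilt)*u;y=np.array([-np.sin(psi),np.cos(psi),0]);return np.c_[np.cross(y,z),y,z]
def graspT(C,psi,xT=.018,zT=.0035,off=0): return C+crot(psi)@[xT,off,zT]
def rel(p0,R0,p1,R1):
    return np.round(np.r_[R0.T@(np.array(p1)-p0)/.2,Ro.from_matrix(R0.T@R1).as_rotvec()/(np.pi/2)],3).tolist()
def now():
    s=r.read_state();return np.array(s['ee_pos']),Ro.from_quat(s['eef_rot']).as_matrix(),s
E
python3 - <<'E'
from h import *
p,R,s=now()
R1=toolR(PSI,np.radians(50));g=graspT(C,PSI);print('g',g)
w1=g-.1*R1[:,2]+[0,0,.07];print(w1)
print(rel(p,R,[.45,.42,.26],toolR(PSI,np.radians(0))))
print(rel(p,R,w1,R1))
E
```

```text
g [0.60339004 0.22652008 0.0637174 ]
[0.67954642 0.23479332 0.19799616]
[-1.297, -0.334, -0.187, 0.0, 0.0, -0.314]
[-2.709, -0.762, 0.123, 0.137, 0.544, -0.293]
```

Emit:
play_rows(motion=[[-0.3, -0.1, -0.1, 0, 0, -0.1, 80], [-0.6, -0.2, -0.2, 0, 0.03, -0.2, 75], [-0.9, -0.25, -0.25, 0.03, 0.1, -0.3, 67], [-1, -0.3, -0.3, 0.05, 0.2, -0.3, 67], [-1, -0.3, -0.3, 0.05, 0.2, -0.3, 67]], squeeze=20)

```text
time: 1.78
ee_pos: [0.4034, 0.4444, 0.2805]
eef_rot: [-0.039, 0.986, -0.01, -0.161]
ft_force: [-0.6, 0.6, -0.9]
width: 0.0587
```

```bash
cat > go.py <<'E'
from h import *
p,R,s=now();R1=toolR(PSI,np.radians(50));g=graspT(C,PSI);w1=g-.1*R1[:,2]+[0,0,.07]
print(s['time'],p,s['width'],np.round(s['joint_positions'],2),rel(p,R,w1,R1))
E
python3 go.py
```

```text
1.775 [0.40335044 0.44440198 0.28045497] 0.05873961892541731 [-0.8   0.46  0.01  1.21 -0.21  1.73  0.86] [-1.358, -1.154, -0.012, 0.006, 0.35, -0.017]
```

Emit:
play_rows(motion=[[-0.25, -0.2, 0, 0, 0.08, 0, 67], [-0.5, -0.4, 0, 0, 0.15, 0, 67], [-0.75, -0.65, 0, 0, 0.25, -0.01, 67], [-1, -0.85, 0, 0, 0.3, -0.01, 67], [-1, -0.85, 0, 0, 0.35, -0.02, 67]])

```text
time: 2.4
ee_pos: [0.5433, 0.3474, 0.2848]
eef_rot: [-0.041, 0.955, 0.053, -0.288]
ft_force: [0.7, -0.0, -2.0]
width: 0.0586
```

```bash
python3 go.py
```

```text
2.4 [0.54331142 0.34741383 0.28475228] 0.05855673939837745 [-0.36  0.78 -0.24  0.79 -0.23  2.03  1.03] [-0.741, -0.645, -0.062, 0.085, 0.187, 0.025]
```

Emit:
play_rows(motion=[[-0.1, -0.1, 0, 0, 0, 0, 67], [-0.2, -0.2, 0.05, 0, 0, 0, 67], [-0.2, -0.2, 0.1, 0, 0, 0, 67]])

```text
time: 2.78
ee_pos: [0.5755, 0.298, 0.2366]
eef_rot: [-0.025, 0.957, 0.043, -0.284]
ft_force: [0.4, 0.3, 0.7]
width: 0.0583
```

```bash
python3 go.py
```

```text
2.775 [0.57553697 0.29796568 0.23655039] 0.05829490994568147 [-0.32  0.82 -0.19  0.83 -0.2   1.99  1.11] [-0.517, -0.345, -0.145, 0.083, 0.191, 0.001]
```

Emit:
play_rows(motion=[[-0.2, -0.15, 0, 0.03, 0.05, 0, 67], [-0.35, -0.3, 0, 0.05, 0.1, 0, 67], [-0.5, -0.35, 0, 0.08, 0.15, 0, 67], [-0.5, -0.35, 0, 0.08, 0.19, 0, 67], [-0.5, -0.35, 0, 0.08, 0.19, 0, 67]])

```text
time: 3.4
ee_pos: [0.6691, 0.2335, 0.2259]
eef_rot: [0.022, 0.96, 0.097, -0.262]
ft_force: [-0.9, 2.7, -1.6]
width: 0.0584
```

```bash
python3 go.py
```

```text
3.4 [0.66912418 0.23351795 0.22587257] 0.058413392496616645 [-0.32  0.97  0.23  0.59 -0.52  2.06  1.25] [-0.116, -0.013, 0.093, 0.169, 0.221, -0.025]
```

```bash
cat > kin.py <<'E'
import numpy as np
from scipy.spatial.transform import Rotation as Ro
AX='zyzyzyz'
def fk(q,S,L):  # L=h,a3,L1,a4,L2,a5,L3
    R=Ro.identity();p=np.array([0,0,L[0]])
    lk={1:(0,L[2]),3:(0,L[4]),5:(L[5],0),6:(0,L[6])}
    for i in range(7):
        R=R*Ro.from_euler(AX[i],S[i]*q[i])
        if i==1:p=p+R.apply([L[1],0,L[2]])
        if i==3:p=p+R.apply([L[3],0,L[4]])
        if i==5:p=p+R.apply([L[5],0,0])
        if i==6:p=p+R.apply([0,0,L[6]])
    return p,R
E
python3 - <<'E'
from kin import *
import itertools
from scipy.optimize import least_squares
from h import now
p,R,s=now();np.save('s0.npy',np.r_[s['joint_positions'],p,s['eef_rot']])
D=[([-1.209,.332,-.065,1.46,.022,1.35,-.088],[.2345,.5789,.2217],[.1912,.9815,-.0007,-.0001]),
([-.8,.46,.01,1.21,-.21,1.73,.86],[.40335,.4444,.28045],[-.039,.986,-.01,-.161]),
([-.36,.78,-.24,.79,-.23,2.03,1.03],[.5433,.3474,.28475],[-.041,.955,.053,-.288]),
([-.32,.82,-.19,.83,-.2,1.99,1.11],[.5755,.298,.23655],[-.025,.957,.043,-.284]),
(s['joint_positions'],p,s['eef_rot'])]
best=[]
for S in itertools.product([-1,1],repeat=4):
    S7=[S[0],1,S[1],1,S[2],1,S[3]]
    # last rotation offset constant about z
    E=[(Ro.from_quat(Q).inv()*fk(q,S7,np.zeros(7))[1]) for q,_,Q in D]
    m=Ro.concatenate(E).mean();e=max((m.inv()*x).magnitude() for x in E);best.append((e,S7,m.as_rotvec()))
best.sort(key=lambda t:t[0]);print(best[:3])
S7=best[0][1]
f=lambda L:np.concatenate([fk(q,S7,L)[0]-P for q,P,_ in D])
o=least_squares(lambda L:np.r_[f(L),.01*(L[[1,3,5]])],[.36,0,.45,0,.45,0,.3]);print(np.round(o.x,4),np.round(f(o.x)*1000,1))
E
```

```text
[(0.010816694046584273, [-1, 1, -1, 1, -1, 1, -1], array([-6.18508875e-05,  9.72252076e-04, -1.57409626e+00])), (0.45760790307854715, [-1, 1, 1, 1, 1, 1, -1], array([ 0.43670728,  0.13618448, -1.25837783])), (0.5515241459602162, [-1, 1, 1, 1, -1, 1, -1], array([ 0.01595877, -0.0145422 , -1.46382793]))]
[ 0.191   0.0476  0.3675 -0.0288  0.4932  0.038   0.2203] [-44.6   5.1   1.2  -8.7  18.7  -0.3  11.   -4.5   1.4   5.2   7.3  -1.5
 -14.3  -1.1  -0.8]
```

```bash
cat > fit.py <<'E'
from kin import *
from h import now
S=[-1,1,-1,1,-1,1,-1]
DAT=[([-1.209,.332,-.065,1.46,.022,1.35,-.088],[.2345,.5789,.2217]),([-.8,.46,.01,1.21,-.21,1.73,.86],[.40335,.4444,.28045]),
([-.36,.78,-.24,.79,-.23,2.03,1.03],[.5433,.3474,.28475]),([-.32,.82,-.19,.83,-.2,1.99,1.11],[.5755,.298,.23655])]
def frames(q):
    R=[];x=Ro.identity()
    for i in range(7): x=x*Ro.from_euler(AX[i],S[i]*q[i]);R.append(x.as_matrix())
    return R
def basis(q): # columns: h, then per-frame offsets
    R=frames(q)
    return np.c_[[0,0,1],R[0][:,0],R[0][:,1],R[1],R[3],R[5]]
def solve(lam=1e-3):
    ex=np.load('s.npy') if __import__('os').path.exists('s.npy') else np.load('s0.npy')[None,:10]
    d=DAT+[(e[:7],e[7:10]) for e in ex]
    A=np.vstack([basis(q) for q,_ in d]);b=np.concatenate([p for _,p in d])
    x0=np.array([.3,0,0, 0,0,.4, 0,0,.4, 0,0,.25])
    x=x0+np.linalg.solve(A.T@A+lam*np.eye(12),A.T@(b-A@x0))
    return x,(A@x-b)
if __name__=='__main__':
    for l in(1e-2,1e-3,1e-4):
        x,e=solve(l);print(np.round(x,3),'maxerr mm',np.abs(e).max()*1000)
E
python3 fit.py
```

```text
[ 0.269  0.035 -0.014 -0.003 -0.014  0.427  0.013 -0.021  0.46  -0.007
  0.006  0.335] maxerr mm 3.4810072975577366
[ 0.262  0.013 -0.013  0.002 -0.013  0.445  0.006 -0.027  0.478 -0.
  0.007  0.349] maxerr mm 2.8431185465681574
[ 0.257  0.005 -0.012  0.003 -0.012  0.448  0.001 -0.028  0.484  0.
  0.007  0.35 ] maxerr mm 2.716556501367484
```

```bash
cat > ik.py <<'E'
from fit import *
from scipy.optimize import least_squares
from h import graspT,toolR,C,PSI
X,_=solve(1e-3)
LO=np.array([-2.6,-.5,-1.47,.16,-1.27,.06,-2.6])+.03;HI=np.array([2.6,2.12,1.34,2.42,4.41,2.06,2.6])-.03
OFF=Ro.from_rotvec([0,0,np.pi/2]).as_matrix()
def FK(q):
    return basis(q)@X,frames(q)[6]@OFF
# fix sign of OFF
_d=np.load('s0.npy');_e=[(np.abs(frames(_d[:7])[6]@Ro.from_rotvec([0,0,a]).as_matrix()-Ro.from_quat(_d[10:]).as_matrix()).max(),a) for a in(np.pi/2,-np.pi/2)]
OFF=Ro.from_rotvec([0,0,min(_e)[1]]).as_matrix()
def err(q,p,R):
    a,b=FK(q);return np.r_[(a-p)*5,Ro.from_matrix(R.T@b).as_rotvec()]
def ik(p,R,n=12,q0=None,seed=0):
    g=np.random.default_rng(seed);out=[]
    st=[np.clip(q0,LO+.001,HI-.001)] if q0 is not None else [g.uniform(LO,HI) for _ in range(n)]
    for q in st:
        o=least_squares(err,q,bounds=(LO,HI),args=(p,R),max_nfev=60)
        out.append((np.abs(o.fun).max(),o.x))
    return sorted(out,key=lambda t:t[0])
TR=np.array([.5907,-.1906])
def place(al,th,flip=1,xT=.018,zT=.0035,h=.012):
    x=np.array([np.cos(al),np.sin(al),0]);u=np.array([0,0,1.])
    z=-np.cos(th)*x-np.sin(th)*u;y=-flip*np.cross(u,x)
    return np.r_[TR,h]+xT*x+zT*u,np.c_[np.cross(y,z),y,z]
E
python3 - <<'E'
from ik import *
print(min(_e)if 0 else 'ok')
for t in (20,30,35,40,45,50):
    o=ik(graspT(C,PSI),toolR(PSI,np.radians(t)));print('grasp',t,[(round(a,3),np.round(q,2).tolist()) for a,q in o[:2]])
for ad in (-20,160,70,-110,130,190,40,100):
  for th in (25,35,45):
    for fl in(1,-1):
      o=ik(*place(np.radians(ad),np.radians(th),fl))
      if o[0][0]<.05: print('place',ad,th,fl,round(o[0][0],3),np.round(o[0][1],2))
E
```

```text
ok
grasp 20 [(np.float64(0.0), [-0.33, 0.77, -0.09, 1.2, -0.04, 1.51, 1.29]), (np.float64(0.0), [0.13, 0.99, -1.0, 1.15, 0.59, 1.66, 0.93])]
grasp 30 [(np.float64(0.0), [-0.42, 0.91, 0.12, 1.01, -0.2, 1.73, 1.38]), (np.float64(0.0), [-0.2, 0.94, -0.33, 0.98, 0.09, 1.75, 1.2])]
grasp 35 [(np.float64(0.0), [-0.26, 1.0, -0.22, 0.88, 0.0, 1.85, 1.25]), (np.float64(0.0), [0.06, 1.24, -1.15, 0.83, 0.69, 2.01, 0.93])]
grasp 40 [(np.float64(0.0), [-0.28, 1.08, -0.17, 0.77, -0.05, 1.96, 1.26]), (np.float64(0.0), [-0.3, 1.08, -0.13, 0.77, -0.07, 1.96, 1.28])]
grasp 45 [(np.float64(0.028), [-0.34, 1.13, -0.0, 0.72, -0.19, 2.03, 1.32]), (np.float64(0.028), [-0.34, 1.13, -0.0, 0.72, -0.19, 2.03, 1.32])]
grasp 50 [(np.float64(0.096), [-0.32, 1.13, -0.03, 0.73, -0.18, 2.03, 1.3]), (np.float64(0.096), [-0.32, 1.13, -0.03, 0.73, -0.18, 2.03, 1.3])]
place -20 45 1 0.004 [ 0.21  1.22  0.18  0.69 -0.19  2.03 -1.59]
place -20 45 -1 0.004 [ 0.21  1.22  0.18  0.69 -0.19  2.03  1.55]
place 160 25 1 0.047 [ 1.56  1.84 -1.44  2.39  2.91  1.28  0.28]
place 160 25 -1 0.039 [ 1.71  2.09 -1.44  2.39  2.97  1.17 -
[... 1833 characters left out ...]
0.89]
place 40 25 -1 0.0 [-0.3   1.3   0.53  0.88  0.23  1.91  2.35]
place 40 35 1 0.0 [ 0.14  1.15 -0.44  0.95  0.84  2.   -1.13]
place 40 35 -1 0.0 [-0.14  1.11  0.16  0.99  0.42  1.83  2.2 ]
place 40 45 1 0.0 [ 0.19  1.02 -0.41  1.09  0.73  1.82 -1.14]
place 40 45 -1 0.0 [-0.33  1.05  0.56  1.15  0.06  1.6   2.37]
place 100 25 1 0.0 [-0.12  0.78 -0.27  1.84  1.33  1.42 -1.06]
place 100 25 -1 0.0 [-0.26  0.76 -0.11  1.85  1.25  1.33  2.1 ]
place 100 35 1 0.0 [-0.27  0.65 -0.03  1.88  1.12  1.15 -0.9 ]
place 100 35 -1 0.0 [ 0.38  0.87 -0.85  1.83  1.52  1.61  2.18]
place 100 45 1 0.0 [-0.95  0.84  0.96  1.93  0.21  0.66 -0.18]
place 100 45 -1 0.01 [ 0.66  1.01 -1.18  1.81  1.6   1.7   2.3 ]
```

```bash
python3 - <<'E'
from h import *
p=eyes.camera('wrist');im=p['image'][:,:,::-1].copy()
for k,c in ((0,(255,0,255)),(.0737,(255,255,0)),(-.089,(0,255,255))):
    X=CAP@crot(PSI).T+C+k*np.array([-np.sin(PSI),np.cos(PSI),0]);q=proj(p,X);print(np.round(q.mean(0)),hullc(p,X))
    cv2.polylines(im,[cv2.convexHull(q.astype(np.float32)).astype(int)],True,c,1)
cv2.imwrite('pics/w1.png',cv2.resize(im,(768,576)))
E
```

```text
[227. 189.] (array([226.67235841, 188.65448567]), 569.1053913715295)
[287. 179.] (array([287.0151042 , 179.31328815]), 510.02923251432367)
[145. 201.] (array([144.88831423, 201.31093814]), 689.2464333819225)
```

View pics/w1.png

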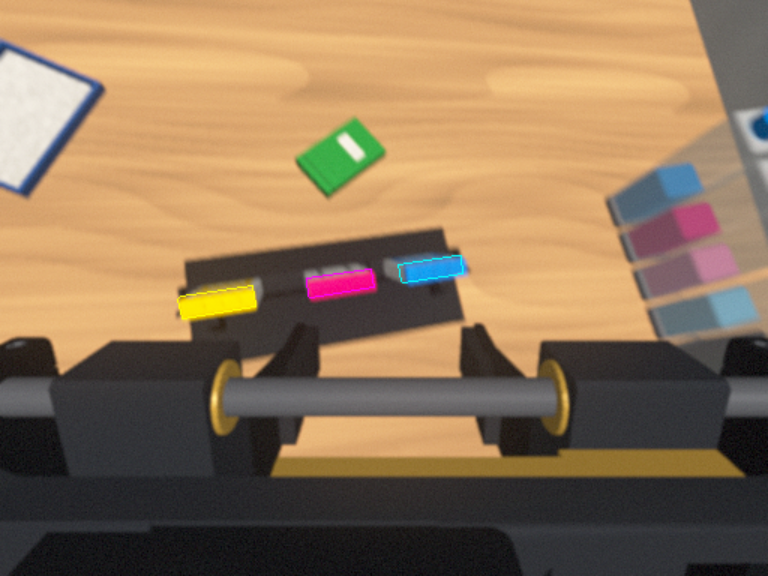

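The wrist view shows yellow, magenta and cyan caps at about (217,302), (341,284) and (432,269) px. The projected model outlines sit on them. I'll refine the fit numerically and plan the grasp at 40° tilt.

```bash
python3 - <<'E'
from h import *
p=eyes.camera('wrist')
for k,n,lo,hi,nr in((0,'mag',(155,90,60),(178,255,255),(227,189)),(.0737,'cy',(95,120,60),(115,255,255),(287,179)),(-.089,'ye',(18,110,80),(35,255,255),(145,201))):
    X=CAP@crot(PSI).T+C+k*np.array([-np.sin(PSI),np.cos(PSI),0])
    m,c,a=blob(p,lo,hi,nr);h,_=hullc(p,X);h2,_=hullc(p,X+[.001,0,0]);h3,_=hullc(p,X+[0,.001,0])
    print(n,a,c,'d mm xy',np.linalg.solve(np.c_[h2-h,h3-h],c-h))
E
cat > tgt.py <<'E'
from h import *
import sys
TAU=np.radians(40);xT,zT=.012,.004
def plan(b,up,tau=40,C=C,off=0):
    p,R,s=now();R1=toolR(PSI,np.radians(tau));g=graspT(C,PSI,xT,zT,off)
    w=g-b*R1[:,2]+[0,0,up];print(round(s['time'],2),np.round(p,4),'tgt',np.round(w,4),'F',np.round(s['ft_force'],1),round(s['width'],4),np.round(s['joint_positions'],2),rel(p,R,w,R1))
    E=np.load('s.npy') if __import__('os').path.exists('s.npy') else np.load('s0.npy')[None,:10]
    np.save('s.npy',np.vstack([E,np.r_[s['joint_positions'],p]]))
if __name__=='__main__': plan(*map(float,sys.argv[1:]))
E
python3 tgt.py 0.04 0.04 32
```

```text
mag 660 [229.11060606 183.73484848] d mm xy [-0.06132415 -0.21885044]
cy 538 [288.61524164 173.44052045] d mm xy [-1.06992359  0.64193227]
ye 983 [149.32553408 194.00305188] d mm xy [-2.92609917 -0.44524929]
3.5 [0.6745 0.2259 0.2335] tgt [0.6229 0.2286 0.1318] F [-0.1 -0.6  0.8] 0.0583 [-0.32  0.97  0.26  0.59 -0.53  2.06  1.25] [-0.025, -0.097, 0.561, 0.16, 0.035, -0.061]
```

Emit:
play_rows(motion=[[0, -0.03, 0.15, 0.05, 0.01, -0.02, 67], [-0.02, -0.06, 0.3, 0.1, 0.02, -0.04, 67], [-0.02, -0.1, 0.42, 0.16, 0.035, -0.06, 67], [-0.02, -0.1, 0.42, 0.16, 0.035, -0.06, 67], [-0.02, -0.1, 0.42, 0.16, 0.035, -0.06, 67]])

```text
time: 4.12
ee_pos: [0.6362, 0.219, 0.1569]
eef_rot: [-0.048, 0.96, -0.016, -0.276]
ft_force: [0.0, -0.3, -0.7]
width: 0.0585
```

```bash
python3 tgt.py 0.04 0.02 37
```

```text
4.12 [0.6362 0.219  0.1569] tgt [0.6257 0.2289 0.1099] F [ 0.  -0.3 -0.7] 0.0585 [-0.45  0.98  0.3   0.74 -0.33  2.    1.41] [-0.085, 0.056, 0.224, 0.001, 0.055, -0.005]
```

Emit:
play_rows(motion=[[-0.05, 0.03, 0.1, 0, 0.03, 0, 67], [-0.08, 0.055, 0.2, 0, 0.055, -0.005, 67], [-0.085, 0.055, 0.22, 0, 0.055, -0.005, 67], [-0.085, 0.055, 0.22, 0, 0.055, -0.005, 67]])

```text
time: 4.62
ee_pos: [0.6258, 0.229, 0.1099]
eef_rot: [-0.052, 0.947, -0.017, -0.317]
ft_force: [-0.2, -0.2, 0.0]
width: 0.0584
```

```bash
python3 tgt.py 0.04 0.0 40; python3 tgt.py 0 0 40
```

```text
4.62 [0.6258 0.229  0.1099] tgt [0.6274 0.2291 0.0886] F [-0.2 -0.2  0. ] 0.0584 [-0.44  1.07  0.27  0.71 -0.34  2.03  1.4 ] [-0.071, -0.0, 0.081, -0.0, 0.033, 0.001]
4.62 [0.6258 0.229  0.1099] tgt [0.6018 0.2263 0.0579] F [-0.2 -0.2  0. ] 0.0584 [-0.44  1.07  0.27  0.71 -0.34  2.03  1.4 ] [-0.061, -0.0, 0.28, -0.0, 0.033, 0.001]
```

Emit:
play_rows(motion=[[-0.06, 0, 0.08, 0, 0.033, 0, 67], [-0.06, 0, 0.16, 0, 0.033, 0, 67], [-0.06, 0, 0.22, 0, 0.033, 0, 67], [-0.06, 0, 0.28, 0, 0.033, 0, 67], [-0.06, 0, 0.28, 0, 0.033, 0, 67]])

```text
time: 5.25
ee_pos: [0.6016, 0.2267, 0.0587]
eef_rot: [-0.052, 0.938, -0.018, -0.342]
ft_force: [0.6, -0.1, 0.2]
width: 0.0584
```

```bash
python3 tgt.py 0 0 40; python3 - <<'E'
from h import *
for n in('wrist','scene'):
    p=eyes.camera(n);im=p['image'][:,:,::-1]
    if n=='scene': im=im[200:384,200:440]
    cv2.imwrite(f'pics/{n}2.png',cv2.resize(im,(640,480),interpolation=cv2.INTER_CUBIC))
a=cv2.imread('pics/wrist2.png');b=cv2.imread('pics/scene2.png');cv2.imwrite('pics/c2.png',cv2.resize(np.hstack([a,b]),(800,300)))
E
```

```text
5.25 [0.6016 0.2267 0.0587] tgt [0.6018 0.2263 0.0579] F [ 0.6 -0.1  0.2] 0.0584 [-0.38  1.07  0.08  0.8  -0.22  1.95  1.35] [-0.003, -0.002, 0.002, -0.0, -0.0, 0.001]
```

View pics/c2.png

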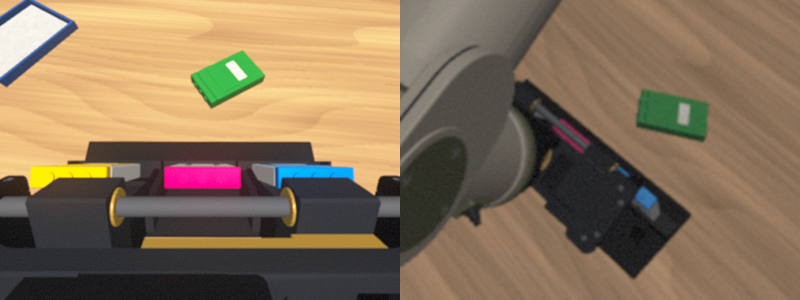

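The wrist view shows the fingers in the gaps on both sides of the magenta cap, at about (203,177) px in the left half, with no contact force. Closing now.

Emit:
play_rows(motion=[[0, 0, 0, 0, 0, 0, 50], [0, 0, 0, 0, 0, 0, 50], [0, 0, 0, 0, 0, 0, 45], [0, 0, 0, 0, 0, 0, 45]], squeeze=20)

```text
time: 5.85
ee_pos: [0.6018, 0.2268, 0.0582]
eef_rot: [-0.052, 0.938, -0.018, -0.342]
ft_force: [3.0, -0.1, 5.2]
width: 0.0496
```

```bash
python3 - <<'E'
from h import *
p,R,s=now();print(s['time'],s['width'],s['ft_force'])
ax=crot(PSI)[:,0];print('lift dir per 1: ',np.round(R.T@ax,3))
E
```

```text
5.85 0.04958170789040511 [ 3.01539756 -0.14678514  5.19761894]
lift dir per 1:  [ 0.342  0.    -0.94 ]
```

Emit:
play_rows(motion=[[0.03, 0, -0.08, 0, 0, 0, 45], [0.07, 0, -0.19, 0, 0, 0, 45], [0.11, 0, -0.3, 0, 0, 0, 45], [0.15, 0, -0.42, 0, -0.05, 0, 45], [0.18, 0, -0.5, 0, -0.1, 0, 45]])

```text
time: 6.48
ee_pos: [0.6397, 0.2313, 0.1592]
eef_rot: [-0.053, 0.963, -0.014, -0.264]
ft_force: [0.7, -1.0, -0.8]
width: 0.0496
```

```bash
python3 tgt.py 0 0.1 40; python3 fit.py; python3 - <<'E'
from ik import *
from h import *
pp,R,s=now();q=np.array(s['joint_positions'])
for th in (25,22):
  for al in (70,):
    for fl in (-1,):
        P,RR=place(np.radians(al),np.radians(th),fl,.012,.004)
        e,qq=ik(P+[0,0,.1],RR,q0=q)[0];print(al,th,fl,round(e,3),np.round(qq,2));e,qq=ik(P,RR,q0=qq)[0];print(P,round(e,3),np.round(qq,2))
print(rel(pp,R,P+[0,0,.12],RR))
E
```

```text
6.47 [0.6397 0.2313 0.1592] tgt [0.6018 0.2263 0.1579] F [ 0.7 -1.  -0.8] 0.0496 [-0.35  0.96 -0.01  0.72 -0.13  1.98  1.31] [0.161, -0.004, 0.103, 0.0, 0.103, 0.002]
[ 0.26   0.013 -0.014  0.    -0.014  0.435  0.004 -0.024  0.473 -0.009
  0.009  0.338] maxerr mm 3.2712187978031215
[ 0.259  0.004 -0.012  0.003 -0.012  0.447  0.001 -0.026  0.486  0.001
  0.004  0.35 ] maxerr mm 2.816592513457339
[ 0.259  0.002 -0.012  0.003 -0.012  0.449  0.001 -0.026  0.488  0.002
  0.003  0.351] maxerr mm 2.729526295893958
70 25 -1 0.002 [ 0.13  0.9  -0.56  1.38  1.18  1.95  2.19]
[ 0.59480424 -0.17932369  0.016     ] 0.0 [ 0.17  1.08 -0.63  1.36  1.28  1.93  2.07]
70 22 -1 0.001 [ 0.16  0.95 -0.63  1.37  1.26  2.02  2.17]
[ 0.59480424 -0.17932369  0.016     ] 0.013 [ 0.13  1.08 -0.57  1.36  1.26  1.92  2.07]
[0.328, -2.016, 0.325, 0.547, 0.371, -0.468]
```

```bash
cat > pl.py <<'E'
from ik import *
from h import *
import sys
# args: al th up fl frac
def go(al,th,up,fl=-1,f=1.,dx=(0,0)):
    pp,R,s=now();P,RR=place(np.radians(al),np.radians(th),fl,.012,.004);P=P+[dx[0],dx[1],up]
    dr=Ro.from_matrix(R.T@RR).as_rotvec();R1=R@Ro.from_rotvec(dr*f).as_matrix();p1=pp+(P-pp)*f
    print(round(s['time'],2),np.round(pp,4),'tgt',np.round(P,4),'F',np.round(s['ft_force'],1),round(s['width'],4),np.round(s['joint_positions'],2),'\n',rel(pp,R,p1,R1))
if __name__=='__main__': go(*map(float,sys.argv[1:]))
E
python3 - <<'E'
from h import *
p,R,s=now();print(rel(p,R,[.62,.05,.24],R))
E
python3 pl.py 70 25 .2 -1 .5
```

```text
[0.377, -0.889, -0.248, 0.0, 0.0, 0.0]
6.47 [0.6397 0.2313 0.1592] tgt [ 0.5948 -0.1793  0.216 ] F [ 0.7 -1.  -0.8] 0.0496 [-0.35  0.96 -0.01  0.72 -0.13  1.98  1.31] 
 [0.266, -1.008, -0.009, 0.266, 0.171, -0.24]
```

Emit:
play_rows(motion=[[0.15, -0.1, -0.15, 0, 0, 0, 45], [0.3, -0.3, -0.2, 0, 0, 0, 45], [0.35, -0.55, -0.2, 0.07, 0.04, -0.06, 45], [0.35, -0.8, -0.2, 0.14, 0.08, -0.12, 45], [0.35, -0.9, -0.2, 0.2, 0.12, -0.18, 45]])

```text
time: 7.1
ee_pos: [0.6094, 0.0396, 0.2214]
eef_rot: [-0.23, 0.904, -0.135, -0.334]
ft_force: [1.4, -0.1, -3.6]
width: 0.0498
```

```bash
python3 pl.py 70 25 .2 -1 1; python3 pl.py 70 25 .2 -1 .7
```

```text
7.1 [0.6094 0.0396 0.2214] tgt [ 0.5948 -0.1793  0.216 ] F [ 1.4 -0.1 -3.6] 0.0498 [-0.6   0.94  0.74  0.92 -0.13  2.06  2.13] 
 [0.388, -0.9, 0.494, 0.321, 0.226, -0.307]
7.1 [0.6094 0.0396 0.2214] tgt [ 0.5948 -0.1793  0.216 ] F [ 1.4 -0.1 -3.6] 0.0498 [-0.6   0.94  0.74  0.92 -0.13  2.06  2.13] 
 [0.272, -0.63, 0.346, 0.225, 0.158, -0.215]
```

Emit:
play_rows(motion=[[0.08, -0.2, 0.1, 0.07, 0.05, -0.07, 45], [0.16, -0.4, 0.2, 0.14, 0.1, -0.14, 45], [0.24, -0.6, 0.3, 0.21, 0.15, -0.2, 45], [0.32, -0.8, 0.4, 0.28, 0.2, -0.26, 45], [0.39, -0.9, 0.49, 0.32, 0.23, -0.31, 45]])

```text
time: 7.72
ee_pos: [0.5945, -0.1769, 0.2149]
eef_rot: [-0.486, 0.687, -0.307, -0.444]
ft_force: [0.7, -0.8, -0.6]
width: 0.0498
```

```bash
python3 pl.py 70 25 .2 -1 1
```

```text
7.72 [ 0.5945 -0.1769  0.2149] tgt [ 0.5948 -0.1793  0.216 ] F [ 0.7 -0.8 -0.6] 0.0498 [-0.63  0.77  0.6   1.42  0.59  1.61  2.59] 
 [0.009, -0.005, 0.007, 0.0, -0.003, 0.007]
```

```bash
python3 - <<'E'
from h import *
p,R,s=now()
# expected cart pose from grasp: tool->cart
Rg=toolR(PSI,np.radians(40));Rc=crot(PSI);Rtc=Rg.T@Rc
tc=Rg.T@(C-graspT(C,PSI,.012,.004))
Rn=R@Rtc;cn=p+R@tc;print('cart',cn,np.round(Rn,2).tolist())
TR=np.array([.5907,-.1906,0]);a=np.radians(-20.5);Rz=Ro.from_euler('z',a).as_matrix()
V=[]
for n in('top','scene','wrist'):
    q=eyes.camera(n);im=q['image'][:,:,::-1].copy()
    B=np.array([[x,y,z] for x in(-.04,.04) for y in(-.025,.025) for z in(-.007,.007)])
    cv2.polylines(im,[cv2.convexHull(proj(q,B@Rn.T+cn).astype(np.float32)).astype(int)],True,(0,255,0),1)
    t=np.array([[x,y,.012] for x,y in((-.064,-.049),(.064,-.049),(.064,.049),(-.064,.049))])
    cv2.polylines(im,[proj(q,t@Rz.T+TR).astype(int)],True,(0,0,255),1)
    uv=proj(q,cn)[0].astype(int); u0=np.clip(uv[0]-110,0,292);v0=np.clip(uv[1]-80,0,219)
    V.append(cv2.resize(im[v0:v0+165,u0:u0+220] if n!='wrist' else im,(400,300),interpolation=cv2.INTER_CUBIC))
cv2.imwrite('pics/c3.png',np.vstack([np.hstack(V[:2]),np.hstack([V[2],V[2]*0])]))
E
```

```text
cart [ 0.5906197  -0.18759797  0.20934464] [[0.25, 0.94, 0.23], [0.67, -0.34, 0.66], [0.7, -0.01, -0.71]]
```

View pics/c3.png

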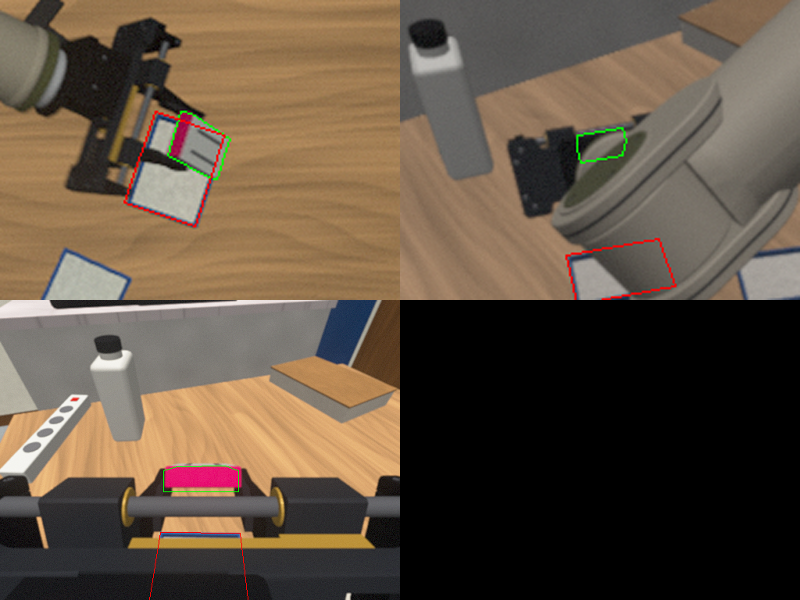

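The overlays match: tray outline and held cartridge agree with the model. But the top view shows the ribs facing up, so the half-turn branch is wrong. I'll spin the tool 180° about its own axis; joint 7 has room going down from 2.59.

Emit:
play_rows(motion=[[0, 0, -0.05, 0, 0, 0.11, 45], [0, 0, -0.1, 0, 0, 0.22, 45], [0, 0, -0.1, 0, 0, 0.33, 45], [0, 0, -0.1, 0, 0, 0.44, 45], [0, 0, -0.1, 0, 0, 0.55, 45]])

```text
time: 8.5
ee_pos: [0.602, -0.1574, 0.2235]
eef_rot: [-0.149, 0.83, -0.464, -0.272]
ft_force: [-0.8, -1.5, -0.8]
width: 0.0499
```

Emit:
play_rows(motion=[[0, 0, 0, 0, 0, 0.11, 45], [0, 0, 0, 0, 0, 0.22, 45], [0, 0, 0, 0, 0, 0.33, 45], [0, 0, 0, 0, 0, 0.44, 45], [0, 0, 0, 0, 0, 0.55, 45]])

```text
time: 9.12
ee_pos: [0.6023, -0.1571, 0.2234]
eef_rot: [0.211, 0.816, -0.535, -0.052]
ft_force: [-0.1, 0.1, -0.9]
width: 0.0499
```

Emit:
play_rows(motion=[[0, 0, 0, 0, 0, 0.11, 45], [0, 0, 0, 0, 0, 0.22, 45], [0, 0, 0, 0, 0, 0.33, 45], [0, 0, 0, 0, 0, 0.44, 45], [0, 0, 0, 0, 0, 0.55, 45]])

```text
time: 9.75
ee_pos: [0.6026, -0.1568, 0.2233]
eef_rot: [0.533, 0.653, -0.508, 0.177]
ft_force: [0.6, -0.1, -0.2]
width: 0.0495
```

```bash
python3 pl.py 70 25 .1 1 1
```

```text
9.75 [ 0.6026 -0.1568  0.2233] tgt [ 0.5948 -0.1793  0.116 ] F [ 0.6 -0.1 -0.2] 0.0495 [-0.9   1.05  1.15  1.39  0.17  1.51  0.28] 
 [0.371, 0.23, 0.334, -0.001, 0.001, 0.351]
```

Emit:
play_rows(motion=[[0.05, 0.03, 0.05, 0, 0, 0.1, 45], [0.14, 0.08, 0.12, 0, 0, 0.2, 45], [0.24, 0.15, 0.2, 0, 0, 0.3, 45], [0.34, 0.22, 0.3, 0, 0, 0.35, 45], [0.37, 0.23, 0.335, 0, 0, 0.35, 45]])

```text
time: 10.38
ee_pos: [0.5931, -0.1802, 0.1143]
eef_rot: [0.688, 0.486, -0.443, 0.306]
ft_force: [0.5, 0.5, -1.5]
width: 0.0496
```

```bash
cat > ov.py <<'E'
from h import *
import sys
p,R,s=now()
Rg=toolR(PSI,np.radians(40));Rc=crot(PSI);Rtc=Rg.T@Rc;tc=Rg.T@(C-graspT(C,PSI,.012,.004))
Rn=R@Rtc;cn=p+R@tc;print('cart',cn,'x',np.round(Rn[:,0],3),'z',np.round(Rn[:,2],3))
TR=np.array([.5907,-.1906,0]);Rz=Ro.from_euler('z',np.radians(-20.5)).as_matrix();print('in tray',Rz.T@(cn-TR))
V=[]
B=np.array([[x,y,z] for x in(-.04,.04) for y in(-.025,.025) for z in(-.007,.007)])
t=np.array([[x,y,.012] for x,y in((-.064,-.049),(.064,-.049),(.064,.049),(-.064,.049))])
for n in('top','scene'):
    q=eyes.camera(n);im=q['image'][:,:,::-1].copy();im0=im.copy()
    cv2.polylines(im,[cv2.convexHull(proj(q,B@Rn.T+cn).astype(np.float32)).astype(int)],True,(0,255,0),1)
    cv2.polylines(im,[proj(q,t@Rz.T+TR).astype(int)],True,(0,0,255),1)
    uv=proj(q,TR)[0].astype(int);u0,v0=uv[0]-70,uv[1]-52
    V.append(np.hstack([cv2.resize(k[v0:v0+105,u0:u0+140],(400,300),interpolation=cv2.INTER_CUBIC) for k in(im0,im)]))
cv2.imwrite('pics/'+sys.argv[1],np.vstack(V))
E
python3 pl.py 69.5 25 .03 1 1; python3 ov.py c4.png
```

```text
10.38 [ 0.5931 -0.1802  0.1143] tgt [ 0.5949 -0.1794  0.046 ] F [ 0.5  0.5 -1.5] 0.0496 [-0.91  1.25  1.18  1.47 -0.01  1.37 -0.26] 
 [0.313, 0.01, 0.137, 0.004, 0.002, 0.008]
cart [ 0.58908106 -0.19115282  0.10933092] x [0.34  0.937 0.084] z [-0.02  -0.082  0.996]
in tray [-0.00132281 -0.00108477  0.10933092]
```

View pics/c4.png

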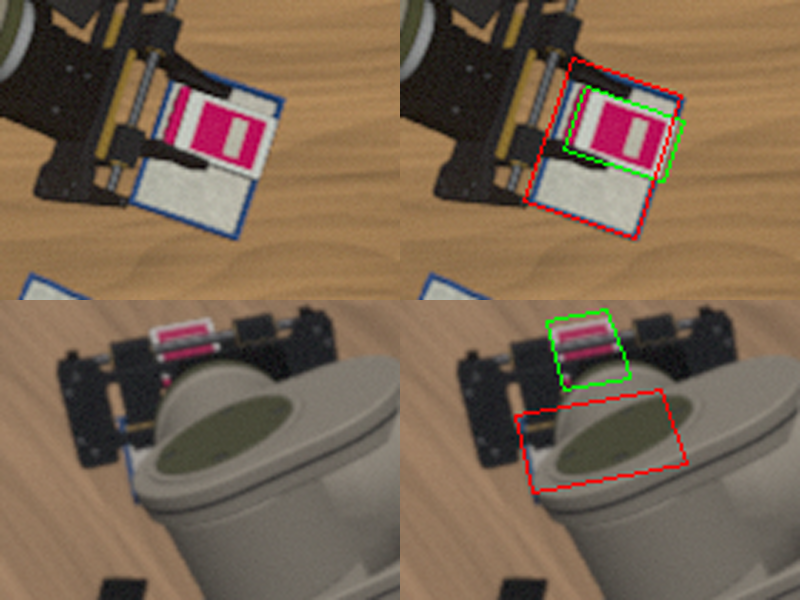

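Label is up. The top view shows the cartridge crosswise over the tray, the magenta strip at the jaw end, and the model outline within 1–2 px. Lowering to just above the walls and measuring there.

Emit:
play_rows(motion=[[0.1, 0, 0.04, 0, 0, 0, 45], [0.2, 0.005, 0.09, 0, 0, 0, 45], [0.31, 0.01, 0.137, 0.004, 0.002, 0.008, 45], [0.31, 0.01, 0.137, 0.004, 0.002, 0.008, 45]])

```text
time: 10.98
ee_pos: [0.5927, -0.1814, 0.0453]
eef_rot: [0.693, 0.48, -0.444, 0.305]
ft_force: [0.1, 0.7, -0.3]
width: 0.0497
```

```bash
python3 pl.py 69.5 25 .001 1 1; cat > ms.py <<'E'
from h import *
import sys
p,R,s=now()
Rg=toolR(PSI,np.radians(40));Rc=crot(PSI);Rtc=Rg.T@Rc;tc=Rg.T@(C-graspT(C,PSI,.012,.004))
Rn=R@Rtc;cn=p+R@tc
TR=np.array([.5907,-.1906,0]);Rz=Ro.from_euler('z',np.radians(-20.5)).as_matrix();print('model in tray',Rz.T@(cn-TR),'z',Rn[:,2])
q=eyes.camera('top');S=6
im=q['image'][:,:,::-1]
uv=proj(q,TR)[0].astype(int);u0,v0=uv[0]-60,uv[1]-50
big=cv2.resize(im[v0:v0+95,u0:u0+125],None,fx=S,fy=S,interpolation=cv2.INTER_CUBIC)
f=lambda X:((proj(q,X)-[u0,v0]+.5)*S).astype(int)
T=lambda h,a,b:f(np.array([[x,y,h] for x,y in((-a,-b),(a,-b),(a,b),(-a,b))])@Rz.T+TR)
cv2.polylines(big,[T(.012,.064,.049)],True,(0,0,255),1);cv2.polylines(big,[T(.012,.06,.045)],True,(0,160,255),1)
top=np.array([[-.04,-.025,.007],[.04,-.025,.007],[.04,.025,.007],[-.04,.025,.007]])
cv2.polylines(big,[f(top@Rn.T+cn)],True,(0,255,0),1)
cv2.polylines(big,[f((top-[0,0,.014])@Rn.T+cn)],True,(0,120,0),1)
cv2.imwrite('pics/'+sys.argv[1],big)
E
python3 ms.py c5.png
```

```text
10.97 [ 0.5927 -0.1814  0.0453] tgt [ 0.5949 -0.1794  0.017 ] F [ 0.1  0.7 -0.3] 0.0497 [-0.88  1.33  1.12  1.45 -0.06  1.33 -0.33] 
 [0.134, 0.007, 0.047, -0.003, 0.002, 0.001]
model in tray [-0.00142982 -0.00233349  0.04029597] z [-0.02684988 -0.08036145  0.9964041 ]
```

View pics/c5.png

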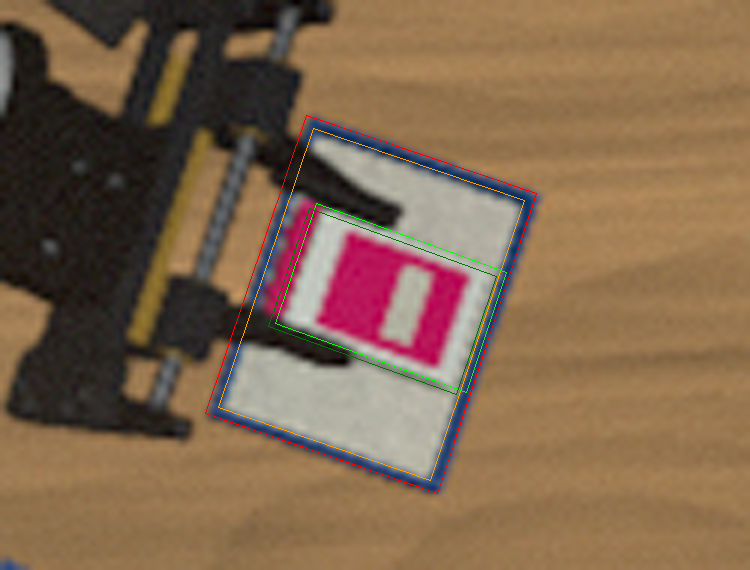

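The top view shows the cartridge label-up inside the tray outline. Its strip is about 14 px (≈5 mm) further toward the cap end than the model, meaning it was gripped a little lower than assumed. I'll shift 2.5 mm to centre it and lower while watching the force.

```bash
python3 - <<'E'
from h import *
p,R,s=now()
for z in(.03,.021,.018): print(z,rel(p,R,[.593,-.184,z],R))
E
```

```text
0.03 [0.072, 0.004, 0.046, 0.0, 0.0, 0.0]
0.021 [0.113, 0.004, 0.064, 0.0, 0.0, 0.0]
0.018 [0.127, 0.004, 0.071, 0.0, 0.0, 0.0]
```

Emit:
play_rows(motion=[[0.035, 0.002, 0.025, 0, 0, 0, 45], [0.07, 0.004, 0.046, 0, 0, 0, 45], [0.09, 0.004, 0.055, 0, 0, 0, 45], [0.113, 0.004, 0.064, 0, 0, 0, 45], [0.113, 0.004, 0.064, 0, 0, 0, 45]])

```text
time: 11.65
ee_pos: [0.5934, -0.1836, 0.0217]
eef_rot: [0.693, 0.48, -0.443, 0.306]
ft_force: [0.4, -1.2, -0.4]
width: 0.0497
```

Emit:
play_rows(motion=[[0.005, 0, 0.002, 0, 0, 0, 45], [0.01, 0, 0.005, 0, 0, 0, 45]])

```text
time: 11.9
ee_pos: [0.5936, -0.1836, 0.0202]
eef_rot: [0.693, 0.479, -0.443, 0.306]
ft_force: [-0.1, 1.2, 3.6]
width: 0.0497
```

```bash
python3 ms.py c6.png; python3 - <<'E'
from h import *
p,R,s=now();print(s['time'],p,s['ft_force'],s['width'],np.degrees(np.arcsin(R[2,2])))
for z in(.016,): print(z,rel(p,R,[p[0],p[1],p[2]-.002],R))
E
```

```text
model in tray [ 0.000214   -0.00402906  0.01515802] z [-0.03006653 -0.07972246  0.99636355]
11.95 [ 0.5935983  -0.1835387   0.01995431] [0.09858449 2.19700073 2.15601399] 0.04985945439313427 -24.894751537970812
0.016 [0.009, 0.0, 0.004, 0.0, 0.0, 0.0]
```

View pics/c6.png

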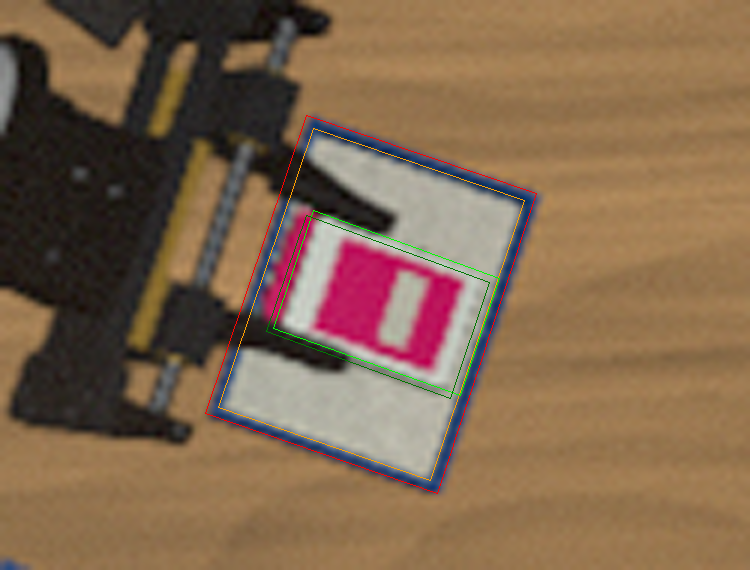

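Nose contact is felt (2–4 N) at the expected floor height. The cap edge is about 3 mm inside its wall and the nose about 7 mm inside the other. I'll nudge 2 mm toward the nose side, then open slightly.

```bash
python3 - <<'E'
from h import *
p,R,s=now();print(rel(p,R,p+[-.0007,-.0019,.0],R), R[:,2])
E
```

```text
[-0.004, 0.0, 0.009, 0.0, 0.0, 0.0] [-0.31993674 -0.84878695 -0.42095272]
```

Emit:
play_rows(motion=[[-0.004, 0, 0.009, 0, 0, 0, 45], [-0.004, 0, 0.009, 0, 0, 0, 45]])

```text
time: 12.2
ee_pos: [0.5928, -0.1857, 0.0198]
eef_rot: [0.693, 0.48, -0.443, 0.306]
ft_force: [1.5, 0.1, 3.2]
width: 0.0497
```

Emit:
play_rows(motion=[[0, 0, 0, 0, 0, 0, 59], [0, 0, 0, 0, 0, 0, 63], [0, 0, 0, 0, 0, 0, 65], [0, 0, 0, 0, 0, 0, 65]], squeeze=5)

```text
time: 12.7
ee_pos: [0.5926, -0.1855, 0.0194]
eef_rot: [0.693, 0.48, -0.443, 0.306]
ft_force: [0.1, -0.0, -1.2]
width: 0.0566
```

Emit:
play_rows(motion=[[0, 0, -0.05, 0, 0, 0, 65], [0, 0, -0.15, 0, 0, 0, 65], [-0.05, 0, -0.3, 0, 0, 0, 65], [-0.15, 0, -0.5, 0, 0, 0, 65], [-0.3, 0, -0.7, 0, 0, 0, 65]])

```text
time: 13.32
ee_pos: [0.629, -0.0885, 0.1337]
eef_rot: [0.693, 0.48, -0.443, 0.306]
ft_force: [0.5, 0.7, 0.1]
width: 0.0567
```

```bash
python3 - <<'E'
from h import *
V=[]
P={n:eyes.camera(n) for n in('top','scene')}
TR=np.array([.5907,-.1906,0])
for n,q in P.items():
    im=q['image'][:,:,::-1];uv=proj(q,TR)[0].astype(int);u0,v0=uv[0]-70,uv[1]-52
    V.append(cv2.resize(im[v0:v0+105,u0:u0+140],(400,300),interpolation=cv2.INTER_CUBIC))
im=P['top']['image'][:,:,::-1];V2=[cv2.resize(im[115:205,100:220],(400,300),interpolation=cv2.INTER_CUBIC),cv2.resize(P['scene']['image'][:,:,::-1],(400,300))]
cv2.imwrite('pics/c7.png',np.vstack([np.hstack(V),np.hstack(V2)]))
for c,lo,hi,nr in(('cy',(95,120,60),(115,255,255),(123.4,157.6)),('ye',(18,110,80),(35,255,255),(194.6,148.2))):
    print(c,blob(P['top'],lo,hi,nr)[1:],nr)
print(now()[2]['time'],now()[2]['ft_force'])
E
```

```text
Traceback (most recent call last):
  File "h.py", line 13, in blob
    i=max(k,key=lambda i:s[i][4]);return l==i,c[i],s[i][4]
ValueError: max() iterable argument is empty
```

View pics/c7.png

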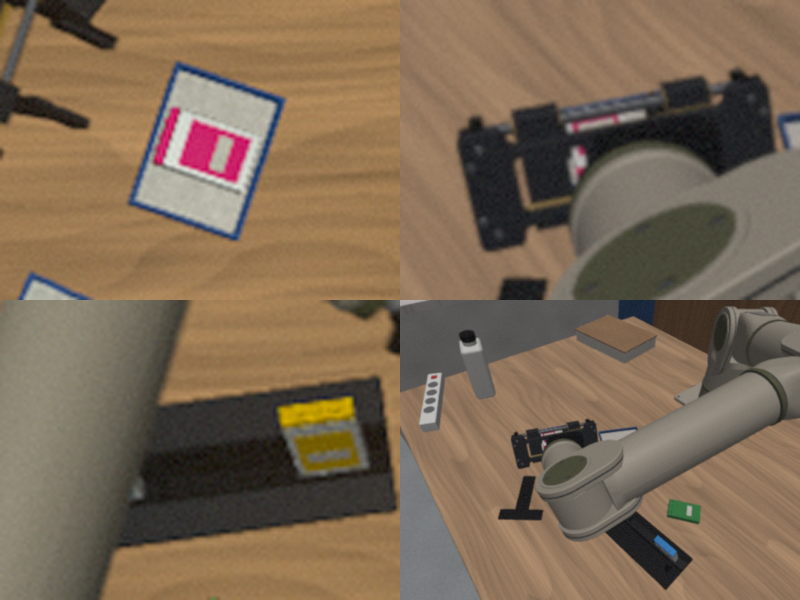

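The cartridge lies label-up in the tray with its cap edge near the left wall, and yellow looks undisturbed. The arm still blocks the scene view and cyan, so I'll clear it and check flatness.

Emit:
play_rows(motion=[[-0.2, 0.2, -0.1, 0, 0, 0, 65], [-0.4, 0.4, -0.2, 0, 0, 0, 65], [-0.5, 0.6, -0.2, 0, 0, 0, 65], [-0.5, 0.9, -0.2, 0, 0, 0, 65], [-0.5, 1, -0.2, 0, 0, 0, 65]])

```text
time: 14.05
ee_pos: [0.8015, -0.1603, 0.2422]
eef_rot: [0.693, 0.479, -0.441, 0.308]
ft_force: [1.5, 0.2, 0.1]
width: 0.0568
```

```bash
cat > chk.py <<'E'
from h import *
import sys
P={n:eyes.camera(n) for n in('top','scene')}
TR=np.array([.5907,-.1906,0]);Rz=Ro.from_euler('z',np.radians(-20.5)).as_matrix()
V=[]
for n,q in P.items():
    im=q['image'][:,:,::-1];uv=proj(q,TR)[0].astype(int);u0,v0=uv[0]-40,uv[1]-45
    V.append(cv2.resize(im[v0:v0+90,u0:u0+80],(400,450),interpolation=cv2.INTER_CUBIC))
cv2.imwrite('pics/'+sys.argv[1],np.hstack(V))
N={'top':{'cy':(123.4,157.6),'ye':(194.6,148.2)},'scene':{'cy':(339.2,314),'ye':(268.4,253.3)}}
for v in P:
  for c,lo,hi in(('cy',(95,120,60),(115,255,255)),('ye',(18,110,80),(35,255,255))):
    try: print(v,c,blob(P[v],lo,hi,N[v][c],12)[1:],N[v][c])
    except ValueError: print(v,c,'hidden')
  # magenta pixels in tray
  q=P[v];h=cv2.cvtColor(q['image'],cv2.COLOR_RGB2HSV);m=cv2.inRange(h,(155,90,60),(178,255,255))
  uv=proj(q,TR)[0].astype(int);k=np.zeros_like(m);k[uv[1]-50:uv[1]+50,uv[0]-50:uv[0]+50]=1;m*=k
  nn,l,s,c=cv2.connectedComponentsWithStats(m)
  for i in range(1,nn):
    if s[i][4]>15: print(v,'mag',s[i][4],np.round(c[i],1),'tray@z=.018',np.round(Rz.T@(plane(q,c[i],.018)-TR),4))
s=now()[2];print(s['time'],s['ee_pos'],s['ft_force'])
E
python3 chk.py c8.png
```

```text
top cy (array([123.3986014 , 157.58041958]), np.int32(143)) (123.4, 157.6)
top ye hidden
top mag 68 [321.7 155.2] tray@z=.018 [-0.0006  0.0357  0.018 ]
top mag 278 [338.3 160.4] tray@z=.018 [ 0.0004 -0.006   0.018 ]
scene cy (array([339.22360248, 314.01863354]), np.int32(322)) (339.2, 314)
scene ye (array([268.36086957, 253.3173913 ]), np.int32(230)) (268.4, 253.3)
14.15 [ 0.80170611 -0.16372778  0.24118024] [-0.16314035 -1.54362937  0.95634928]
```

View pics/c8.png

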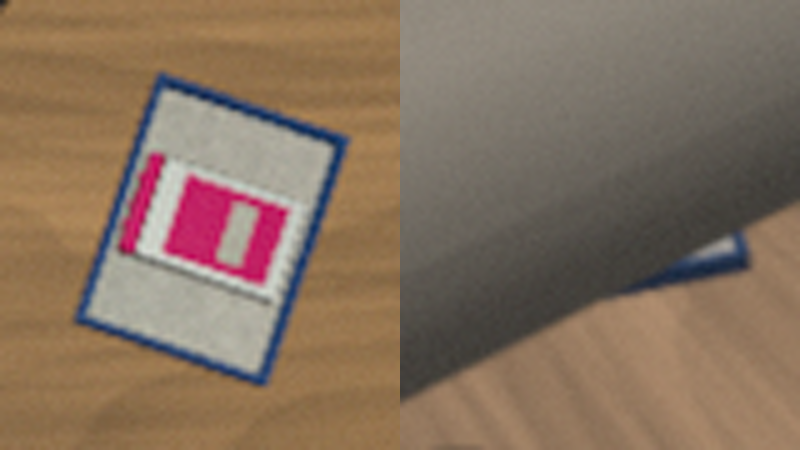

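```bash
python3 - <<'E'
from h import *
p,R,s=now();print(rel(p,R,p+[-.12,.12,.12],R))
E
```

```text
[-0.401, -0.77, -0.571, 0.0, 0.0, 0.0]
```

Emit:
play_rows(motion=[[-0.2, 0, -0.2, 0, 0, 0, 65], [-0.4, -0.1, -0.4, 0, 0, 0, 65], [-0.5, -0.4, -0.57, 0, 0, 0, 65], [-0.5, -0.7, -0.7, 0, 0, 0, 65], [-0.5, -0.7, -0.9, 0, 0, 0, 65]])

```text
time: 14.78
ee_pos: [0.6962, -0.0048, 0.4009]
eef_rot: [0.691, 0.483, -0.437, 0.314]
ft_force: [-0.2, 0.5, -0.1]
width: 0.0567
```

Emit:
play_rows(motion=[[0, -0.1, -0.2, -0.1, -0.1, 0, 65], [0, -0.1, -0.5, -0.2, -0.2, 0, 65], [0, -0.1, -0.8, -0.3, -0.2, 0, 65], [0, -0.1, -1, -0.4, -0.2, 0, 65], [0, -0.1, -1, -0.4, -0.2, 0, 65]])

```text
time: 15.4
ee_pos: [0.7382, 0.1778, 0.4847]
eef_rot: [0.481, 0.543, -0.364, 0.584]
ft_force: [0.1, -0.2, 0.3]
width: 0.0565
```

```bash
python3 chk.py c9.png
```

```text
top cy (array([123.27464789, 157.61267606]), np.int32(142)) (123.4, 157.6)
top ye (array([194.52795031, 148.2173913 ]), np.int32(161)) (194.6, 148.2)
top mag 70 [321.6 155.4] tray@z=.018 [-0.0012  0.0357  0.018 ]
top mag 277 [338.3 160.5] tray@z=.018 [ 0.0003 -0.006   0.018 ]
scene cy (array([339.18885449, 313.97832817]), np.int32(323)) (339.2, 314)
scene ye (array([268.50869565, 253.39565217]), np.int32(230)) (268.4, 253.3)
scene mag 45 [184.4 173.9] tray@z=.018 [ 0.0161 -0.0083  0.018 ]
15.5 [0.73882792 0.17157285 0.48404478] [ 0.3206159  -1.38409876 -0.61973941]
```

```bash
python3 - <<'E'
from h import *
p,R,s=now();print(rel(p,R,p+[-.1,.15,0],R),rel(p,R,p+[-.1,.15,0],toolR(np.radians(40),0)),np.round(s['joint_positions'],2)); q=eyes.camera('scene');print(-q['R'].T@q['t'])
E
```

```text
[-0.002, -0.28, -0.857, 0.0, 0.0, 0.0] [-0.002, -0.28, -0.857, -0.902, 0.697, -1.059] [-1.18  1.15  1.34  0.9   0.42  1.61 -0.08]
[0.88274369 0.45023653 0.67023672]
```

Emit:
play_rows(motion=[[0.1, -0.3, -0.1, 0, 0, 0, 65], [0.2, -0.6, -0.2, 0, 0, 0, 65], [0.2, -0.9, -0.3, 0, 0, 0, 65], [0.2, -1, -0.5, 0, 0, 0, 65], [0.2, -1, -0.5, 0, 0, 0, 65]])

```text
time: 16.18
ee_pos: [0.5275, 0.221, 0.4158]
eef_rot: [0.483, 0.541, -0.368, 0.583]
ft_force: [1.6, 0.4, 0.1]
width: 0.0566
```

```bash
python3 chk.py c9.png; python3 - <<'E'
from h import *
p,R,s=now();print(rel(p,R,p+[-.15,0,0],R),np.round(s['joint_positions'],2))
E
```

```text
top cy (array([123.27083333, 157.58333333]), np.int32(144)) (123.4, 157.6)
top ye (array([194.38271605, 148.25925926]), np.int32(162)) (194.6, 148.2)
top mag 69 [321.7 155.3] tray@z=.018 [-0.0008  0.0357  0.018 ]
top mag 276 [338.2 160.5] tray@z=.018 [ 0.0003 -0.0059  0.018 ]
scene cy (array([339.17647059, 313.99690402]), np.int32(323)) (339.2, 314)
scene ye (array([268.44104803, 253.36681223]), np.int32(229)) (268.4, 253.3)
scene mag 180 [190.9 174.1] tray@z=.018 [ 0.0011 -0.003   0.018 ]
scene mag 93 [194.1 186.8] tray@z=.018 [0.0015 0.042  0.018 ]
16.275 [0.52893735 0.21742091 0.4167437 ] [-0.2055659  -0.30752335 -0.04911395]
[-0.11, -0.714, -0.203, 0.0, 0.0, 0.0] [-1.69  1.05  1.33  1.42  0.49  1.66 -0.31]
```

View pics/c9.png

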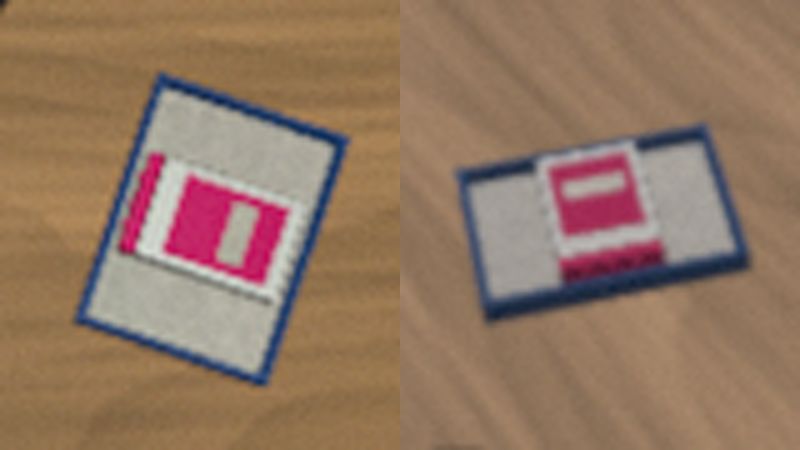

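```bash
python3 - <<'E'
from h import *
TR=np.array([.5907,-.1906,0]);Rz=Ro.from_euler('z',np.radians(-20.5)).as_matrix()
q=eyes.camera('scene');t=eyes.camera('top')
L=np.array([[-.04,-.025,.007],[-.04,.025,.007],[.032,-.025,.007],[.032,.025,.007],[.04,-.025,-.007],[.04,.025,-.007]])
def pts(y,tilt,z,yaw=0):
    R=Rz@Ro.from_euler('z',90+yaw,degrees=True).as_matrix()@Ro.from_euler('y',tilt,degrees=True).as_matrix()
    return L@R.T+Rz@[0,y,z]+TR
def f(p,X,dx):
    uv=proj(p,TR)[0].astype(int);return np.round((proj(p,X)-[uv[0]-40,uv[1]-45]+.5)*5+[dx,0]).astype(int).tolist()
for n,a in(('flat',(-.001,0,.011)),('nose up',(-.004,5.7,.015)),('cap up',(.003,-5.7,.015))):
    print(n,f(q,pts(*a),400),'\n   top',f(t,pts(*a),0))
w=np.array([[x,y,.012] for x,y in((-.064,-.049),(.064,-.049),(.064,.049),(-.064,.049))])@Rz.T+TR
print('tray',f(q,w,400))
E
```

```text
flat [[536, 157], [635, 138], [559, 255], [664, 235], [566, 288], [670, 267]] 
   top [[309, 205], [276, 303], [167, 157], [134, 254], [148, 156], [115, 252]]
nose up [[533, 142], [633, 123], [558, 251], [663, 230], [565, 282], [668, 261]] 
   top [[316, 204], [283, 303], [172, 158], [139, 256], [155, 159], [123, 255]]
cap up [[537, 161], [636, 142], [558, 249], [664, 228], [565, 282], [670, 261]] 
   top [[302, 203], [269, 301], [163, 152], [130, 250], [141, 150], [108, 247]]
tray [[709, 123], [456, 170], [484, 307], [753, 253]]
```

The measured corners fit the flat pose to within 2–5 zoomed px (under 1 real pixel). The tilted alternatives miss by up to 15. Handing in.

```bash
python3 -c "
from bench import job;print(job.close_job())"
```

```text
the job is handed in; nothing more can be done
None
```

The magenta cartridge is lying flat in the right-hand tray with its label up, and I handed the job in at about 16 s of the 40 s allowed.

I pinched it by its long edges in the rack and lifted it out. The first transport left the label facing down, so I spun the tool 180° in the air. I then lowered it crosswise into the tray until its end touched the floor (2–4 N), opened the fingers slightly and backed away. The cap end was still tilted up about 5° at release, so it settled the last few millimetres by itself.

**Last checks:**
- **Position and tilt:** the corners in the scene and top views fit a flat pose within about 1 pixel. The centre is about 1 mm from the tray centre; poses with one end on a wall fit clearly worse.
- **Cyan and yellow:** both are within about 0.2 pixel of where they started in both views.
- **Contact:** the arm was raised clear of everything, with no notable force on the wrist.

**Disagreements:**
- The cartridge sat about 5 mm further toward its cap end in the grip than my model said. I corrected for this before lowering it.
- The two cameras differ by about 3 mm on where the label is, roughly what their calibration error allows.
- The gap at each end of the tray is only about 4–6 mm, because the cartridge lies across the shorter side.

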